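# Hold the alloy box unlocked with its sticky key

### The arm

A 6-joint arm with a two-finger parallel gripper is mounted at the origin on the work surface. World frame = base frame: x ahead of the robot, y to its left, z up, the work surface at z = 0. Lengths are in mm, angles in degrees, forces in N, time in s.
With the tool pointing down it reaches from about 350 to 1000 mm from the base axis. Payload 7.1 kg.
Tool frame: the origin (TCP) lies between the finger pads; the fingertips stand 14 mm ahead of it and the grasp point (between the pads) lies 5 mm behind it; x points along the fingers, y is the direction in which the jaws open and shut, and the axes are right-handed (so a half turn about x gives the same grasp; the last joint's range is limited). The gripper opens to 85 mm and grips with 20 to 120 N. Pads are 22 mm wide; open, the fingers measure 114 mm over their backs; the gripper's body (76 mm by 85 mm) begins 54 mm behind the grasp point. The pads swing forward as they close: fully open they stand 13 mm farther back than shut.
Start: joints at [66.692, 24.242, 93.386, -0, 62.372, -1.089], TCP at [236.313, 578.585, 245.319] pointing down, gripper open.
Joint ranges: [-172.04, 172.04], [-51.8, 120.97], [4.93, 147.93], [-75.15, 255.16], [6.16, 154.13], [-145.62, 145.62]. Speed limits (degrees/s): [136.94, 136.94, 172.46, 180, 180, 180].

### API

Orientations are given as a 3x3 rotation matrix whose columns are the frame's x, y, z axes.
In Python, from rig import bot gives the robot as it stands. The module is installed in compiled form; this text tells all that it offers.
- The arm moves only by the tool arm_command, never from a script. Its argument "plan" is a list of rows, each a list of 5 numbers: the shift along the tool's x, y, z in cm, then the turn about the tool's x in rad, then the closure, from 0 (fully open) to 1 (shut). A call has 1 to 8 rows; each row is the pose to reach, as a shift and turn from the pose commanded when the call began, along the tool's axes at that moment; what a row does not reach only later rows make up. A row lasts 1/12 s, in which the tool goes at most 41.7 mm and 7.16 degrees, less where a joint would pass 70% of its speed; a pose out of reach is approached as far as the arm can. A call with a gripper value outside its range is refused whole. The fingers move at their own pace and stop on an object; the grip force is fixed at half the most. Time passes only in rows, so rows that repeat a pose let the fingers close. It gives the time, the measured TCP pose, the force and the opening at its end, in the units of the state.
- bot.read_state(): the state, without advancing time (a new reading comes with each control period).
- bot.read_camera(name): name is "scene" or "top"; returns a dict with "frame" (384x512x3 uint8, blue, green, red), "intrinsics" (3x3 intrinsics, pixels), "T" (4x4, takes a point from camera to world coordinates). Camera axes: x right, y up, looking along -z (the intrinsics and any distortion apply to the point x, -y, -z); pixel columns grow to the right and rows downward; lengths in mm; the calibration is good to about 2 mm. A picture is of the moment at which its call begins. There is no depth.
- bot.finish_job(): hands the job in, once; it reports no verdict.
The state is a dict: "time_s": time; "joint_positions": joint angles; "joint_vel": joint speeds; "joint_efforts": joint torques, N m; "eef_pos": TCP position; "tcp_rot": TCP orientation; "force": force on the tool from outside, world axes, zero at the start; "torque": the same for the moment, N m; "opening": opening from 0.0 (shut) to 1.0 (fully open).
Only numpy, scipy, OpenCV 4.12 (cv2) and the standard library are available. Lean on these libraries where they do the work, as an engineer would, in place of code of your own. Each camera call takes 0.05 s, during which the arm holds its last target. There are 200 camera calls.

### The job

Draw the blue-headed key straight up out of the slotted rack, push it into the lock on top of the alloy box and work it to and fro past the two sticky pins until it is fully home, and only then turn it a quarter clockwise up to its stop. The lock springs back, so finish while still holding the key home and turned, with the bolt drawn. Leave the other two keys, the bowl and the plaster model where they are.

Things in the scene. Friction and masses are not known exactly. Their poses are not given: they have to be found in the camera images.
- key_blue: The blue-headed steel key (the box's key), loose, 45 g, blade down in a slot of the rack. Blade 14 mm wide (y), 5 thick (x), 40 long; flat plastic head 34 wide (y), 8 thick (x), 38 tall. Origin at the middle of the tip, z up the key: shoulder (underside of the head) at z = 40 mm, top at 78. Both faces and both edges are alike: it may go in turned half round.
- key_blue_tip (a point): Middle of the blue key's tip: the same point and axes as its body. The last 8 mm of the blade taper to a tip 6 mm (y) by 2 mm (x).
- key_green: Green-headed key of the same shape, in another slot of the rack; stays there. Origin at its tip.
- key_orange: Orange-headed key of the same shape, in another slot of the rack; stays there. Origin at its tip.
- rack: Fixed plywood key rack, 46 (x) x 170 (y) x 50 mm tall, dark foot 60 x 184 x 6 mm; origin under its centre. Three slots in its top at y = -55, 0, +55 mm, each 6.4 (x) by 15.6 (y), 46 deep. Keys stand in them on their shoulders, tips 10 mm above the table, axes as the rack's (the blue one in any slot): only the heads show, 38 mm above the rack.
- alloy_box: Fixed alloy box, 220 (x) x 200 (y) x 100 mm tall; origin under its centre, x away from the robot at yaw 0 (it stands at yaw 0.25 to 0.95). Grey front deck (x below 0) with the lock in it; white lid (x above 0), 2 mm higher, with a steel keeper at x = 18 to 30 mm, 11 mm above the deck. A flat brass bolt, 12 mm wide, 6.5 tall, lies on the deck from x = -12 mm into the keeper.
- lock_mouth (a point): Centre of the keyhole in the lock's top face: 100 mm above the table, 55 mm to -x of the box's centre, axis vertical. Round brass face 36 mm across in a blue ring; black slot 15.6 mm along the point's y, 6.4 along its x, 44 deep; a white mark at +y. The point turns with the lock; at rest its axes are the box's. Fully home: the key's shoulder on the face, tip 40 mm deep.
- pins (a joint): How far the key's tip has pushed the pins down (m): 0 until the tip is 14 mm deep, 0.026 fully home; light spring, 1 to 3 N. Two sticky pins stop the tip at about 20 and 29 mm depth, however hard it is pushed straight. Pressed lightly, the first gives when the lock is twisted 0.15 to 0.27 rad clockwise, the second when it is twisted as much anticlockwise.
- lock (a joint): Turn of the lock (rad): 0 at rest, grows clockwise seen from above, stop at 1.60 (a quarter). Springs back to 0 (0.13 N m at the quarter). Until the tip is some 37 mm deep it gives only about 0.3 either way and must not be forced; then it turns freely. The key has about 0.1 rad of play in the slot, so it must be turned that much further than the lock.
- bolt (a joint): Travel of the brass bolt towards the robot (m), drawn by the lock alone: 0 shut, 0.016 at the quarter turn.
- bowl: Loose blue porcelain bowl, 110 mm across, 55 mm tall, upright; a bystander. Origin under its centre.
- model: Loose plaster dental model, 60 x 70 mm, 30 mm tall; a bystander. Origin under its centre.
There are look-alikes about, which are no part of the job. There is more than one size of the rack; the one meant has the size given above.

How it is judged (in metres and radians):
On the way, in this order (a step that is already met when the one before it is completed fails the run):
1. the blue key is drawn up clear of the rack (z of key_blue_tip in the frame of rack above 0.052 m), for 0.1 s.
2. the blue key is fully home in the lock, not yet turned (z of key_blue_tip in the frame of lock_mouth below -0.036 m and horizontal distance between key_blue_tip and lock_mouth below 0.005 m and value of joint lock below 0.6 rad), for 0.1 s.
At the end, for the whole second after the job is handed in: Blue key home (tip 36+ mm below the lock face, within 5 mm of its axis, upright within 0.15 rad), lock turned clockwise 1.35+ rad, bolt drawn 12+ mm, fingers holding the key (3+ N); other keys, bowl and model within 20 mm of where they were (z of key_blue_tip in the frame of lock_mouth below -0.036 m and horizontal distance between key_blue_tip and lock_mouth below 0.005 m and value of joint lock above 1.35 rad and contact force between the fingers and key_blue above 3 N and angle between key_blue's own z axis and vertical below 0.15 rad and value of joint bolt above 0.012 m and distance of each of key_green, key_orange, bowl, model from where it was at the start of the episode below 0.02 m); the arm keeps its last pose, push and grip.
It fails at once if the lock is forced round before the key is home (value of joint lock above 0.6 rad and z of key_blue_tip in the frame of lock_mouth above -0.033 m).
It fails at once if the green key is disturbed (moved more than 20 mm) (distance of key_green from where it was at the start of the episode above 0.02 m).
It fails at once if the orange key is disturbed (moved more than 20 mm) (distance of key_orange from where it was at the start of the episode above 0.02 m).
It fails at once if the bowl is disturbed (moved more than 20 mm) (distance of bowl from where it was at the start of the episode above 0.02 m).
It fails at once if the plaster model is disturbed (moved more than 20 mm) (distance of model from where it was at the start of the episode above 0.02 m).
It also fails if it takes over 48 s, if anything falls off the work surface, if the arm or the gripper's body presses on something with over 40 N, if the wrist force passes 120 N, or if a joint passes its speed limit or range.

## Working session

There is one attempt and no reset: what is moved stays moved. The work goes in short steps, Python scripts to look and compute and a tool call to move; the robot and the scene stay as the last step left them, time stands still between calls to the robot, and variables do not carry over. Pictures are saved under pics/ and viewed, about 8 in all and at most 12, crops included, and the job is handed in when it is done.

Besides the shell and the picture viewer there is one more tool, called after ">>>" by a JSON object that holds its "name" and its "arguments", one argument or row to a line. arm_command: Moves the arm, as the interface text tells. Its arguments: {"type":"object","properties":{"plan":{"type":"array"}},"required":["plan"]}

```bash
mkdir -p pics
python3 - <<'E'
from rig import bot
import cv2,pickle
d={}
for n in("scene","top"):
    c=bot.read_camera(n);d[n]=c;cv2.imwrite(f"pics/{n}0.png",c["frame"]);print(n,c["intrinsics"],c["T"].round(3),c.keys())
pickle.dump(d,open("c0.pkl","wb"))
s=bot.read_state();print(s)
E
```

```text
scene [[435.94463644   0.         254.21513289]
 [  0.         435.94463644 194.43415817]
 [  0.           0.           1.        ]] [[ 8.900000e-02 -6.200000e-01  7.790000e-01  1.492024e+03]
 [ 9.960000e-01  6.400000e-02 -6.300000e-02 -1.653120e+02]
 [-1.000000e-02  7.820000e-01  6.230000e-01  8.109240e+02]
 [ 0.000000e+00  0.000000e+00  0.000000e+00  1.000000e+00]] dict_keys(['frame', 'intrinsics', 'T'])
top [[446.13681566   0.         256.63521445]
 [  0.         446.13681566 192.03383536]
 [  0.           0.           1.        ]] [[ 1.600000e-02  9.820000e-01 -1.880000e-01  3.666150e+02]
 [-1.000000e+00  1.800000e-02  5.000000e-03 -8.766600e+01]
 [ 8.000000e-03  1.880000e-01  9.820000e-01  1.107467e+03]
 [ 0.000000e+00  0.000000e+00  0.000000e+00  1.000000e+00]] dict_keys(['frame', 'intrinsics', 'T'])
{'time_s': 0.1, 'joint_positions': array([ 6.66923681e+01,  2.42812446e+01,  9.34263881e+01, -2.24470525e-03,
        6.23724760e+01, -1.08873293e+00]), 'joint_vel': array([-0.05001089, -0.11676905, -0.08195477,  0.08131804, -0.0897962 ,
       -0.03434915]), 'joint_efforts': array([-6.93603579e-04, -5.58422792e+01, -2.82447320e+01, -6.43903354e-05,
        2.98481667e-03, -5.75618469e-05]), 'eef_pos': array([236.14214392, 578.16549744, 244.61498595]), 'tcp_rot': array([[-5.21328829e-04,  3.78128958e-01,  9.25752785e-01],
       [-1.29779469e-03,  9.25751876e-01, -3.78129317e-01],
       [-9.99999022e-01, -1.39856677e-03,  8.11261422e-06]]), 'force': array([0.13818621, 0.89913306, 0.45676692]), 'torque': array([ 0.01702082, -0.02054766, -0.00882762]), 'opening': 1.0021480938351963}
```

View pics/scene0.png

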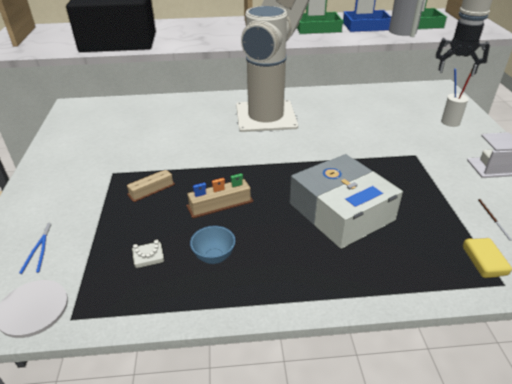

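View pics/top0.png

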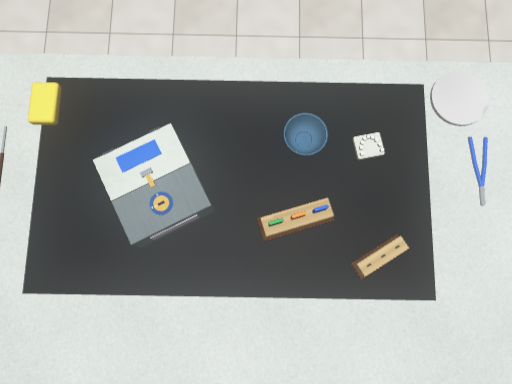

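Run:
```python
import cv2,pickle,numpy as np
d=pickle.load(open("c0.pkl","rb"));t=d["top"]["frame"];s=d["scene"]["frame"]
U=lambda a,w,h:cv2.resize(a,(w,h),interpolation=cv2.INTER_CUBIC)
a=np.hstack([U(t[115:250,85:220],400,400),U(t[190:245,250:345],400,232) if 0 else U(t[175:270,250:345],400,400)])
b=np.hstack([U(s[150:190,185:265],400,200),U(s[150:200,290:390],400,200)])
cv2.imwrite("pics/z1.png",np.vstack([a,b]))
```

```text
(no output)
```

View pics/z1.png

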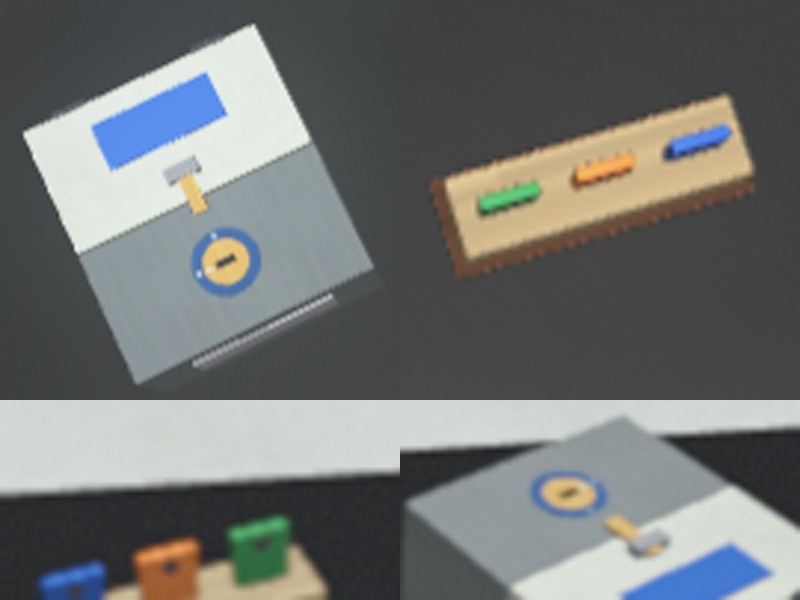

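```bash
cat > h.py <<'E'
import cv2,numpy as np
def cast(c,uv,z):
    uv=np.atleast_2d(uv).astype(float);K=c["intrinsics"];T=c["T"]
    r=np.c_[(uv[:,0]-K[0,2])/K[0,0],-(uv[:,1]-K[1,2])/K[1,1],-np.ones(len(uv))]@T[:3,:3].T
    o=T[:3,3];return o+r*((z-o[2])/r[:,2:])
def mask(c,lo,hi,roi):
    x0,y0,x1,y1=roi;h=cv2.cvtColor(c["frame"],cv2.COLOR_BGR2HSV)
    m=np.zeros(h.shape[:2],np.uint8);m[y0:y1,x0:x1]=cv2.inRange(h,lo,hi)[y0:y1,x0:x1];return m
def cen(m):
    y,x=np.nonzero(m);return np.array([x.mean(),y.mean()])
def tri(c1,p1,c2,p2):
    A=[];b=[]
    for c,p in((c1,p1),(c2,p2)):
        o=c["T"][:3,3];v=cast(c,p,0)[0]-o;v/=np.linalg.norm(v);P=np.eye(3)-np.outer(v,v);A.append(P);b.append(P@o)
    return np.linalg.lstsq(np.vstack(A),np.hstack(b),rcond=None)[0]
E
python3 - <<'E'
import pickle;from h import *
d=pickle.load(open("c0.pkl","rb"));t=d["top"];s=d["scene"]
B=((105,130,60),(130,255,255));G=((55,90,30),(90,255,255));O=((5,150,130),(14,255,255))
rt=(255,190,340,240);rs=(185,165,260,200)
kc={}
for n,(lo,hi) in dict(b=B,g=G,o=O).items():
    mt=mask(t,lo,hi,rt);ms=mask(s,lo,hi,rs);pt,ps=cen(mt),cen(ms)
    pts=np.argwhere(mt)[:,::-1]; r=cv2.minAreaRect(cast(t,pts,80)[:,:2].astype(np.float32))
    print(n,mt.sum()//255,ms.sum()//255,pt,ps,"top@69",cast(t,pt,69)[0].round(1),"sc@69",cast(s,ps,69)[0].round(1),"tri",tri(t,pt,s,ps).round(1),r)
    kc[n]=cast(t,pt,69)[0]
v=kc["g"]-kc["b"];print("rack yaw",np.degrees(np.arctan2(-v[0],v[1])),np.hypot(*v[:2]))
for n,c,roi in(("top",t,(140,185,180,222)),("scene",s,(318,164,346,182))):
    m=mask(c,(100,120,50),(130,255,255),roi);k=max(cv2.findContours(m,0,1)[0],key=cv2.contourArea)
    e=cv2.fitEllipse(k);M=cv2.moments(cv2.convexHull(k));p=(M["m10"]/M["m00"],M["m01"]/M["m00"])
    print(n,m.sum()//255,e,p,cast(c,e[0],100)[0],cast(c,p,100)[0])
g=cv2.cvtColor(t["frame"],cv2.COLOR_BGR2GRAY)
cr=np.float32([[137,383],[373,268],[79,255],[310,142],[24,132],[254,24]])/2.963+[85,115]-.33
cr=cv2.cornerSubPix(g,cr.astype(np.float32).reshape(-1,1,2),(3,3),(-1,-1),(3,30,.01)).reshape(-1,2)
w=np.vstack([cast(t,cr[:2],100),cast(t,cr[2:],102)]);print(cr,w.round(1))
for i,j in((0,1),(2,3),(4,5)):v=w[j]-w[i];print("x-ang yaw",np.degrees(np.arctan2(v[0],-v[1])),np.hypot(*v[:2]))
for i,j in((0,4),(1,5)):v=w[j]-w[i];print("yaw",np.degrees(np.arctan2(v[1],v[0])),np.hypot(*v[:2]))
E
```

```text
b 45 130 [320.48888889 208.13333333] [199.21538462 188.40769231] top@69 [ 529.8 -243.8   69. ] sc@69 [ 522.2 -239.7   69. ] tri [ 528.9 -241.1   74.5] ((528.1752319335938, -242.683837890625), (7.383891582489014, 32.84290313720703), 19.441104888916016)
g 52 125 [275.5 221.5] [236.32 179.  ] top@69 [ 496.3 -138.    69. ] sc@69 [ 488.9 -134.4   69. ] tri [ 495.7 -136.2   74.2] ((494.9089050292969, -137.4965057373047), (8.235328674316406, 32.30350875854492), 17.748586654663086)
o 15 118 [297.93333333 216.        ] [218.13559322 184.01694915] top@69 [ 510.2 -190.6   69. ] sc@69 [ 507.3 -186.8   69. ] tri [ 509.9 -188.5   71.2] ((508.66375732421875, -189.65870666503906), (2.857539415359497, 29.545368194580078), 16.29109001159668)
rack yaw 17.58258672726199 110.95811387608966
top 142 ((160.75289916992188, 202.809326171875), (19.775360107421875, 20.996427536010742), 68.57957458496094) (162.32200647249192, 203.26645091693635) [530.77705162 126.08505729 100.        ] [529.78311627 122.44714725 100.        ]
scene 17 ((339.5, 174.0), (0.0, 1.0), 180.0) (339.5833333333333, 174.33333333333331) [537.00424297 150.15364035 100.        ] [538.56872848 150.0036261  100.        ]
[[130.47586 244.33601]
 [210.74315 204.65549]
 [110.15903 199.71736]
 [189.45996 161.35971]
 [ 92.17668 159.57684]
 [170.25958 122.68599]] [[435.2 188.5 100. ]
 [528.5  11.8 100. ]
 [535.5 241.3 102. ]
 [629.1  64.7 102. ]
 [629.2 290.2 102. ]
 [722.4 114.1 102. ]]
x-ang yaw 27.83663627232844 199.83042677909825
x-ang yaw 27.914742178375217 199.86836035368097
x-ang yaw 27.898953877940414 199.26295345078125
yaw 27.669863561969887 219.03770674350994
yaw 27.818352046503943 219.25351781495803
```

Run:
```python
import pickle;from h import *
d=pickle.load(open("c0.pkl","rb"));t=d["top"]
g=cv2.cvtColor(t["frame"],cv2.COLOR_BGR2GRAY)
sc=400/95
cr=np.float32([[45,182],[328,96],[352,172],[68,258]])/sc+[250,175]-.4
cr=cv2.cornerSubPix(g,cr.astype(np.float32).reshape(-1,1,2),(2,2),(-1,-1),(3,30,.01)).reshape(-1,2)
w=cast(t,cr,50);print(cr,w.round(1),w.mean(0))
for i,j in((0,1),(3,2)):v=w[j]-w[i];print(np.degrees(np.arctan2(v[0],-v[1])),np.hypot(*v[:2]))
for i,j in((3,0),(2,1)):v=w[j]-w[i];print(np.degrees(np.arctan2(v[1],v[0])),np.hypot(*v[:2]))
a=np.radians(17.5);c=w.mean(0)[:2]
for k in(-55,0,55):print(k,c+k*np.array([-np.sin(a),np.cos(a)]))
# grabCut-free saturation mask of heads, wider
for n,lo,hi in(("b",(100,90,30),(135,255,255)),("g",(45,70,20),(95,255,255))):
    m=mask(t,lo,hi,(255,190,340,240));p=cen(m);print(n,m.sum()//255,p,cast(t,p,69)[0],cast(t,p,88)[0])
f=t["frame"]
for x in(318,321):print([tuple(map(int,f[y,x])) for y in range(202,216)])
```

```text
[[260.26135 217.30421]
 [327.1992  197.1042 ]
 [333.45532 215.11589]
 [266.06668 236.11095]] [[ 508.1 -102.5   50. ]
 [ 560.  -263.1   50. ]
 [ 516.4 -277.5   50. ]
 [ 463.5 -116.9   50. ]] [ 511.98420259 -189.99477749   50.        ]
17.89519363109457 168.83786141650825
18.248207320331815 169.15918340528296
17.905573995163216 46.90368024858758
18.303226796830554 45.862616835297516
-55 [ 528.52302157 -242.44920978]
0 [ 511.98420259 -189.99477749]
55 [ 495.44538362 -137.5403452 ]
b 56 [320.25       208.19642857] [ 529.63394632 -243.22116027   69.        ] [ 526.65132696 -240.37508882   88.        ]
g 61 [275.42622951 221.55737705] [ 496.13797275 -137.84022704   69.        ] [ 493.76820243 -136.92222628   88.        ]
[(144, 187, 213), (138, 179, 204), (136, 177, 201), (138, 180, 203), (145, 163, 177), (212, 139, 115), (238, 139, 86), (234, 136, 83), (193, 104, 66), (108, 91, 88), (126, 150, 164), (137, 180, 204), (139, 182, 207), (141, 184, 209)]
[(137, 180, 204), (136, 177, 200), (137, 179, 202), (122, 156, 176), (190, 126, 113), (235, 135, 82), (234, 135, 83), (190, 105, 69), (93, 89, 89), (126, 150, 164), (137, 180, 204), (139, 181, 206), (141, 183, 208), (142, 185, 211)]
```

>>> {"name": "arm_command", "arguments": {
  "plan": [
    [0, -24, 21.5, 0, 0.4],
    [0, -24, 21.5, 0, 0.4],
    [0, -24, 21.5, 0, 0.4],
    [0, -24, 21.5, 0, 0.4],
    [0, -24, 21.5, 0, 0.4],
    [0, -24, 21.5, 0, 0.4],
    [0, -24, 21.5, 0, 0.4],
    [0, -24, 21.5, 0, 0.4]
  ]
}}

```text
time_s: 0.77
eef_pos: [344.5, 272.2, 245.1]
tcp_rot: [[-0.001, 0.379, 0.926], [-0.001, 0.926, -0.379], [-1.0, -0.001, -0.0]]
force: [-0.3, 1.1, -0.7]
opening: 0.598
```

>>> {"name": "arm_command", "arguments": {
  "plan": [
    [0, -24, 21.5, 0, 0.4],
    [0, -24, 21.5, 0, 0.4],
    [0, -24, 21.5, 0, 0.4],
    [0, -24, 21.5, 0, 0.4],
    [0, -24, 21.5, 0, 0.4],
    [0, -24, 21.5, 0, 0.4],
    [0, -24, 21.5, 0, 0.4],
    [0, -24, 21.5, 0, 0.4]
  ]
}}

```text
time_s: 1.43
eef_pos: [453.4, -31.3, 245.4]
tcp_rot: [[0.0, 0.379, 0.925], [-0.0, 0.925, -0.379], [-1.0, -0.0, 0.001]]
force: [-0.1, 0.7, 0.4]
opening: 0.6
```

>>> {"name": "arm_command", "arguments": {
  "plan": [
    [0, -17, 15.1, 0.87, 0.4],
    [0, -17, 15.1, 0.87, 0.4],
    [0, -17, 15.1, 0.87, 0.4],
    [0, -17, 15.1, 0.87, 0.4],
    [0, -17, 15.1, 0.87, 0.4],
    [0, -17, 15.1, 0.87, 0.4],
    [4, -17, 15.1, 0.87, 0.4],
    [8, -17, 15.1, 0.87, 0.4]
  ]
}}

```text
time_s: 2.1
eef_pos: [530.3, -245.4, 166.2]
tcp_rot: [[0.006, 0.954, 0.299], [-0.003, 0.299, -0.954], [-1.0, 0.005, 0.004]]
force: [-0.3, 0.7, -0.6]
opening: 0.597
```

>>> {"name": "arm_command", "arguments": {
  "plan": [
    [2.5, -0.1, -0.35, -0.01, 0.4],
    [2.5, -0.1, -0.35, -0.01, 0.4]
  ]
}}

```text
time_s: 2.27
eef_pos: [522.2, -238.0, 134.7]
tcp_rot: [[-0.01, 0.948, 0.317], [0.005, 0.317, -0.948], [-1.0, -0.008, -0.008]]
force: [-1.1, 0.1, 0.4]
opening: 0.603
```

```bash
cat > look.py <<'E'
import sys,pickle;from h import *;from rig import bot
# name, scene roi, top roi -> one picture
def look(name,rs,rt):
    d={n:bot.read_camera(n) for n in("scene","top")};pickle.dump(d,open(name+".pkl","wb"))
    o=[]
    for n,r in(("scene",rs),("top",rt)):
        x0,y0,x1,y1=r;o.append(cv2.resize(d[n]["frame"][y0:y1,x0:x1],(400,400),interpolation=cv2.INTER_CUBIC))
    cv2.imwrite(f"pics/{name}.png",np.hstack(o))
    s=bot.read_state();print({k:np.round(s[k],3) for k in("time_s","joint_positions","eef_pos","tcp_rot","force","torque","opening")});return d
E
python3 -c "
from look import *
look('p1',(160,120,260,220),(255,160,355,260))"
```

```text
{'time_s': np.float64(2.367), 'joint_positions': array([-2.56720e+01,  2.84480e+01,  1.03291e+02, -2.00000e-03,
        4.83910e+01, -4.41750e+01]), 'eef_pos': array([ 525.928, -239.605,  139.857]), 'tcp_rot': array([[-0.002,  0.948,  0.317],
       [ 0.001,  0.317, -0.948],
       [-1.   , -0.002, -0.002]]), 'force': array([-0.224, -0.315,  0.628]), 'torque': array([-0.027,  0.003,  0.005]), 'opening': np.float64(0.6)}
```

View pics/p1.png

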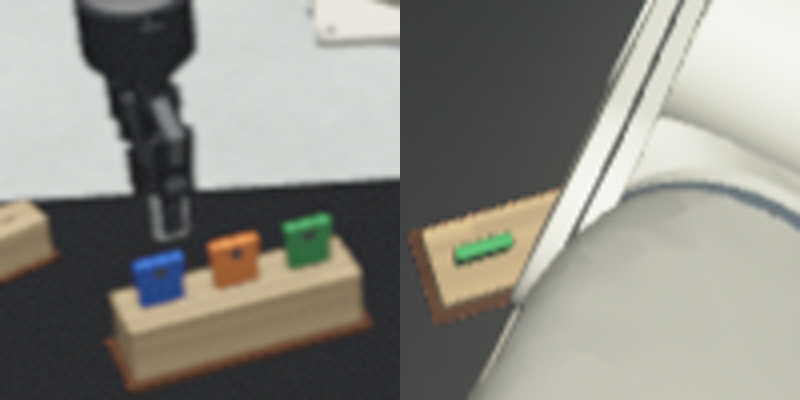

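```bash
python3 -c "
from look import *
d=pickle.load(open('p1.pkl','rb'))
for z in(125,130):print(cast(d['scene'],[(202.5,179),(203,179)],z))
m=mask(d['scene'],(105,130,60),(130,255,255),(185,165,212,205));p=cen(m);print(p,cast(d['scene'],p,69))"
```

```text
[[ 555.37055548 -225.83404941  125.        ]
 [ 555.50706528 -224.51498924  125.        ]]
[[ 562.19823196 -225.39288118  130.        ]
 [ 562.33374668 -224.08343622  130.        ]]
[199.23255814 188.39534884] [[ 522.11092357 -239.70184019   69.        ]]
```

>>> {"name": "arm_command", "arguments": {
  "plan": [
    [3, 0.15, 0.33, 0.0, 0.4],
    [3, 0.15, 0.33, 0.0, 0.4],
    [3, 0.15, 0.33, 0.0, 0.4],
    [3, 0.15, 0.33, 0.0, 0.4],
    [3, 0.15, 0.33, 0.0, 0.4]
  ]
}}

```text
time_s: 2.78
eef_pos: [529.9, -242.9, 112.5]
tcp_rot: [[0.003, 0.948, 0.317], [-0.001, 0.317, -0.948], [-1.0, 0.002, 0.002]]
force: [-0.9, 0.1, 0.0]
opening: 0.601
```

>>> {"name": "arm_command", "arguments": {
  "plan": [
    [2, -0.1, 0, 0, 0.4],
    [3.6, -0.1, 0, 0, 0.4],
    [3.6, -0.1, 0, 0, 0.4],
    [3.6, -0.1, 0, 0, 0.4],
    [3.6, -0.1, 0, 0, 0.4]
  ]
}}

```text
time_s: 3.2
eef_pos: [528.6, -243.1, 75.7]
tcp_rot: [[0.002, 0.948, 0.317], [-0.001, 0.317, -0.948], [-1.0, 0.001, 0.001]]
force: [0.7, -0.4, -1.1]
opening: 0.599
```

>>> {"name": "arm_command", "arguments": {
  "plan": [
    [0, 0, 0, 0, 0.7],
    [0, 0, 0, 0, 0.8],
    [0, 0, 0, 0, 0.9],
    [0, 0, 0, 0, 1],
    [0, 0, 0, 0, 1],
    [0, 0, 0, 0, 1],
    [0, 0, 0, 0, 1],
    [0, 0, 0, 0, 1]
  ]
}}

```text
time_s: 3.87
eef_pos: [528.3, -242.9, 75.0]
tcp_rot: [[0.001, 0.948, 0.317], [-0.0, 0.317, -0.948], [-1.0, 0.001, 0.001]]
force: [-0.8, 1.7, 6.2]
opening: 0.078
```

```bash
python3 -c "
from look import *
look('p2',(160,120,260,220),(255,160,355,260))"
```

```text
{'time_s': np.float64(3.967), 'joint_positions': array([-2.58690e+01,  3.44280e+01,  1.04147e+02,  5.00000e-03,
        4.13670e+01, -4.43790e+01]), 'eef_pos': array([ 528.308, -242.935,   75.002]), 'tcp_rot': array([[ 0.001,  0.948,  0.317],
       [-0.   ,  0.317, -0.948],
       [-1.   ,  0.001,  0.001]]), 'force': array([0.295, 1.294, 6.807]), 'torque': array([0.165, 0.102, 0.011]), 'opening': np.float64(0.08)}
```

View pics/p2.png

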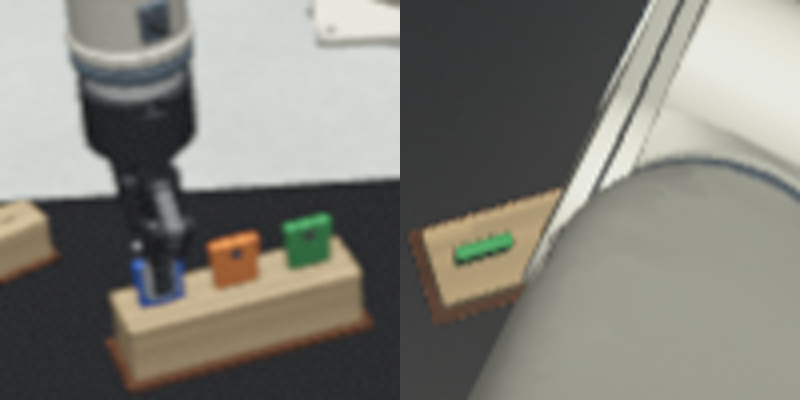

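>>> {"name": "arm_command", "arguments": {
  "plan": [
    [-1, 0, 0, 0, 1],
    [-2, 0, 0, 0, 1],
    [-3, 0, 0, 0, 1],
    [-4.5, 0, 0, 0, 1],
    [-6, 0, 0, 0, 1],
    [-8, 0, 0, 0, 1],
    [-10, 0, 0, 0, 1],
    [-12, 0, 0, 0, 1]
  ]
}}

```text
time_s: 4.63
eef_pos: [527.2, -242.8, 196.1]
tcp_rot: [[-0.001, 0.948, 0.318], [-0.0, 0.318, -0.948], [-1.0, -0.001, -0.0]]
force: [-0.1, -0.8, -0.2]
opening: 0.082
```

>>> {"name": "arm_command", "arguments": {
  "plan": [
    [0, 0, 0, 0, 1],
    [0, 0, 0, 0, 1],
    [0, 0, 0, 0, 1]
  ]
}}

```text
time_s: 4.88
eef_pos: [527.2, -242.6, 194.2]
tcp_rot: [[-0.001, 0.948, 0.317], [0.0, 0.317, -0.948], [-1.0, -0.001, -0.0]]
force: [0.4, -0.6, -0.7]
opening: 0.083
```

```bash
python3 -c "
from look import *
d=look('p3',(150,60,270,180),(255,160,355,260))
s=bot.read_state();R=s['tcp_rot'];y=np.array([np.cos(np.radians(27.8)),np.sin(np.radians(27.8)),0])
print(R.T@(np.array([530.6,125.9,s['eef_pos'][2]])-s['eef_pos']),np.degrees(np.arctan2(R[1,1],R[0,1])))"
```

```text
{'time_s': np.float64(4.983), 'joint_positions': array([-2.58810e+01,  2.42800e+01,  1.01339e+02, -7.00000e-03,
        5.45120e+01, -4.43800e+01]), 'eef_pos': array([ 526.941, -242.46 ,  193.286]), 'tcp_rot': array([[-0.002,  0.948,  0.317],
       [ 0.001,  0.317, -0.948],
       [-1.   , -0.002, -0.002]]), 'force': array([ 0.054, -0.391, -1.444]), 'torque': array([-0.013,  0.033, -0.035]), 'opening': np.float64(0.084)}
[ 3.30577343e-01  1.20370633e+02 -3.48156743e+02] 18.503073944841507
```

View pics/p3.png

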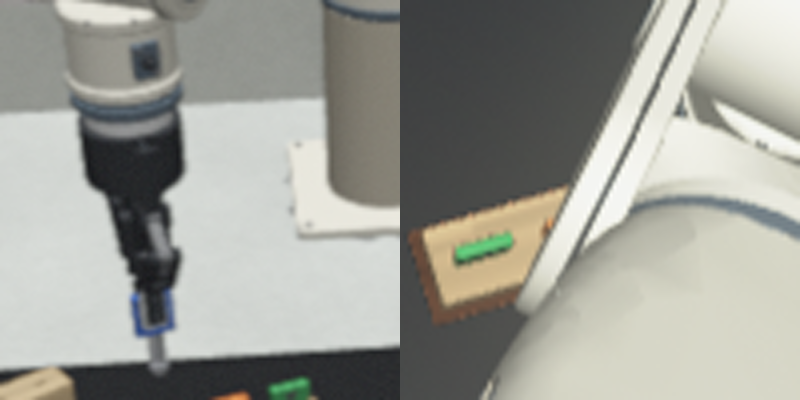

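>>> {"name": "arm_command", "arguments": {
  "plan": [
    [0, 1, -3, 0, 1],
    [0, 2, -6, 0, 1],
    [0, 3, -9, 0, 1],
    [0, 4, -12, 0, 1],
    [0, 5, -15, 0, 1],
    [0, 6, -17.5, 0, 1],
    [0, 6.5, -19, 0, 1],
    [0, 7, -20, 0, 1]
  ]
}}

```text
time_s: 5.65
eef_pos: [529.7, -29.1, 193.2]
tcp_rot: [[-0.003, 0.948, 0.319], [0.0, 0.319, -0.948], [-1.0, -0.002, -0.001]]
force: [0.3, -0.5, -0.9]
opening: 0.084
```

>>> {"name": "arm_command", "arguments": {
  "plan": [
    [0, 1, -3, -0.05, 1],
    [0, 2, -6, -0.1, 1],
    [0, 3, -9, -0.162, 1],
    [0, 4, -12, -0.162, 1],
    [0, 5, -14, -0.162, 1],
    [0, 5, -14.8, -0.162, 1],
    [0, 5, -14.8, -0.162, 1],
    [0, 5, -14.8, -0.162, 1]
  ]
}}

```text
time_s: 6.32
eef_pos: [530.7, 124.7, 193.7]
tcp_rot: [[-0.001, 0.884, 0.467], [-0.001, 0.467, -0.884], [-1.0, -0.002, 0.0]]
force: [-1.1, -0.5, 0.5]
opening: 0.081
```

```bash
cat > go.py <<'E'
from look import *
def err(t=(530.6,125.9),yaw=27.8):
    s=bot.read_state();R=s['tcp_rot']
    print("shift mm",(R.T@(np.array([*t,s['eef_pos'][2]])-s['eef_pos'])).round(2),"yaw",np.degrees(np.arctan2(R[1,1],R[0,1])).round(2))
E
python3 -c "
from go import *
look('p4',(280,80,400,200),(110,150,210,250));err()"
```

```text
{'time_s': np.float64(6.417), 'joint_positions': array([ 1.19040e+01,  2.15080e+01,  1.05761e+02, -2.50000e-02,
        5.27850e+01, -1.58070e+01]), 'eef_pos': array([530.975, 123.995, 193.978]), 'tcp_rot': array([[-0.001,  0.885,  0.465],
       [-0.001,  0.465, -0.885],
       [-1.   , -0.001,  0.   ]]), 'force': array([ 0.46 , -0.66 , -0.911]), 'torque': array([ 0.025,  0.031, -0.031]), 'opening': np.float64(0.084)}
shift mm [-0.    0.55 -1.86] yaw 27.73
```

View pics/p4.png

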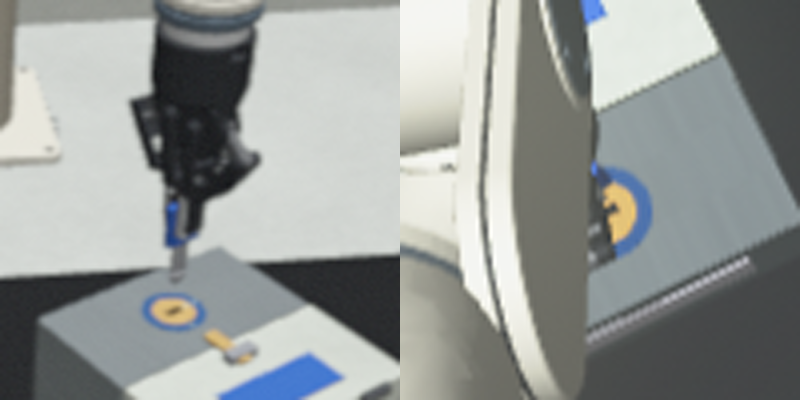

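```bash
python3 -c "
from go import *
d=pickle.load(open('p4.pkl','rb'));s=d['scene']
f=lambda x,y:(280+x*.3-.35,80+y*.3-.35)
print(cast(s,f(177.5,281),129),cast(s,f(174,311),100))
print(cv2.fitEllipse(max(cv2.findContours(mask(s,(100,110,50),(130,255,255),(318,165,346,182)),0,1)[0],key=len)))
f=cv2.resize(s['frame'][135:185,310:360],(600,600),interpolation=cv2.INTER_CUBIC);cv2.imwrite('pics/p4b.png',f)"
```

```text
[[528.07380342 130.6567275  129.        ]] [[529.9400417  130.27056408 100.        ]]
((305.50152587890625, 174.18588256835938), (14.604276657104492, 35.94477081298828), 0.0)
```

View pics/p4b.png

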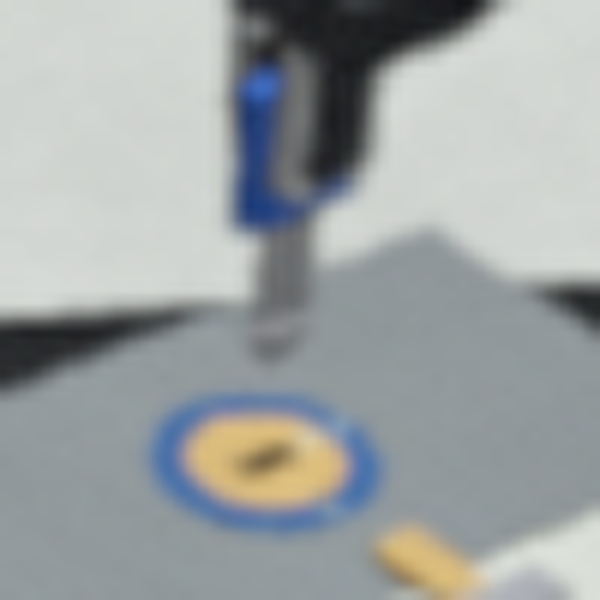

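>>> {"name": "arm_command", "arguments": {
  "plan": [
    [0.5, 0.1, -0.1, 0, 1],
    [1.2, 0.1, -0.1, 0, 1],
    [1.8, 0.1, -0.1, 0, 1],
    [2.4, 0.1, -0.1, 0, 1],
    [2.8, 0.1, -0.1, 0, 1],
    [3.2, 0.1, -0.1, 0, 1],
    [3.2, 0.1, -0.1, 0, 1],
    [3.2, 0.1, -0.1, 0, 1]
  ]
}}

```text
time_s: 7.08
eef_pos: [531.5, 126.6, 162.0]
tcp_rot: [[-0.001, 0.885, 0.466], [-0.0, 0.466, -0.885], [-1.0, -0.001, -0.0]]
force: [0.4, -0.2, -0.9]
opening: 0.08
```

>>> {"name": "arm_command", "arguments": {
  "plan": [
    [0.2, 0, 0, 0, 1],
    [0.4, 0, 0, 0, 1],
    [0.6, 0, 0, 0, 1],
    [0.8, 0, 0, 0, 1],
    [0.8, 0, 0, 0, 1],
    [0.8, 0, 0, 0, 1]
  ]
}}

```text
time_s: 7.58
eef_pos: [531.5, 126.6, 154.2]
tcp_rot: [[-0.0, 0.885, 0.466], [-0.0, 0.466, -0.885], [-1.0, -0.0, -0.0]]
force: [0.2, -0.4, -0.3]
opening: 0.075
```

```bash
python3 -c "
from go import *
look('p5',(310,135,360,185),(110,150,210,250));err()"
```

```text
{'time_s': np.float64(7.683), 'joint_positions': array([ 12.151,  24.939, 107.   ,   0.   ,  48.08 , -15.636]), 'eef_pos': array([531.493, 126.614, 154.268]), 'tcp_rot': array([[-0.   ,  0.885,  0.466],
       [-0.   ,  0.466, -0.885],
       [-1.   , -0.   , -0.   ]]), 'force': array([-1.524, -0.996, -1.623]), 'torque': array([-0.079,  0.134, -0.061]), 'opening': np.float64(0.081)}
shift mm [ 0.   -1.12  0.21] yaw 27.79
```

>>> {"name": "arm_command", "arguments": {
  "plan": [
    [0.2, 0, 0, 0, 1],
    [0.4, 0, 0, 0, 1],
    [0.6, 0, 0, 0, 1],
    [0.8, 0, 0, 0, 1],
    [0.8, 0, 0, 0, 1],
    [0.8, 0, 0, 0, 1]
  ]
}}

```text
time_s: 8.18
eef_pos: [531.5, 126.6, 146.1]
tcp_rot: [[-0.0, 0.885, 0.466], [-0.0, 0.466, -0.885], [-1.0, -0.0, -0.0]]
force: [-1.7, -0.9, -1.1]
opening: 0.084
```

```bash
python3 -c "
from go import *
look('p6',(310,135,360,185),(110,150,210,250));err()"
```

```text
{'time_s': np.float64(8.283), 'joint_positions': array([ 1.21520e+01,  2.56580e+01,  1.07229e+02, -5.00000e-03,
        4.71310e+01, -1.56370e+01]), 'eef_pos': array([531.534, 126.612, 146.193]), 'tcp_rot': array([[-0.   ,  0.885,  0.466],
       [-0.   ,  0.466, -0.885],
       [-1.   , -0.   , -0.   ]]), 'force': array([-0.817, -0.801, -0.313]), 'torque': array([-0.151,  0.251,  0.008]), 'opening': np.float64(0.08)}
shift mm [ 0.   -1.16  0.19] yaw 27.79
```

View pics/p6.png

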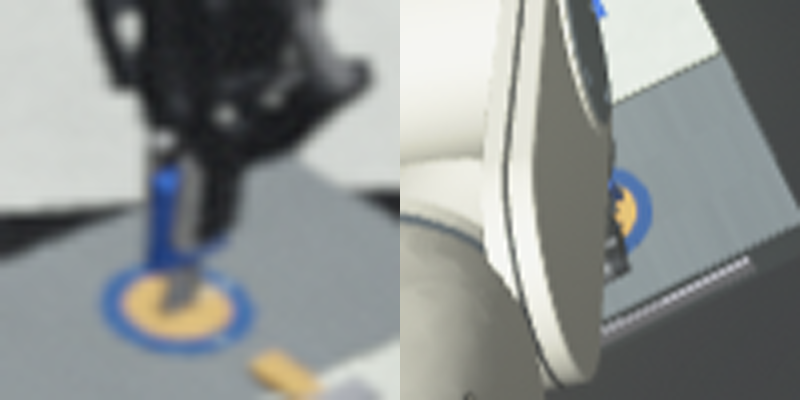

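>>> {"name": "arm_command", "arguments": {
  "plan": [
    [0.1, -0.08, 0, 0, 1],
    [0.2, -0.08, 0, 0, 1],
    [0.25, -0.08, 0, 0, 1],
    [0.25, -0.08, 0, 0, 1]
  ]
}}

```text
time_s: 8.62
eef_pos: [531.5, 126.5, 144.4]
tcp_rot: [[0.001, 0.885, 0.466], [0.0, 0.466, -0.885], [-1.0, 0.001, 0.0]]
force: [-1.3, 0.7, 5.2]
opening: 0.079
```

```bash
cat > st.py <<'E'
from go import *
s=bot.read_state();print({k:np.round(s[k],2) for k in("time_s","eef_pos","force","torque","opening")});err()
E
python3 st.py
```

```text
{'time_s': np.float64(8.62), 'eef_pos': array([531.47, 126.46, 144.36]), 'force': array([-1.27,  0.7 ,  5.16]), 'torque': array([-0.04,  0.23,  0.04]), 'opening': np.float64(0.08)}
shift mm [-0.   -1.03  0.09] yaw 27.78
```

>>> {"name": "arm_command", "arguments": {
  "plan": [
    [0, -0.03, 0, 0.1, 1],
    [0, -0.03, 0, 0.2, 1],
    [0, -0.03, 0, 0.26, 1],
    [0.05, -0.03, 0, 0.29, 1],
    [0.1, -0.03, 0, 0.31, 1],
    [0.2, -0.03, 0, 0.31, 1],
    [0.25, -0.03, 0, 0.31, 1]
  ]
}}

```text
time_s: 9.2
eef_pos: [530.7, 126.1, 141.3]
tcp_rot: [[0.0, 0.985, 0.175], [0.0, 0.175, -0.985], [-1.0, 0.0, 0.0]]
force: [-0.4, -0.3, 1.7]
opening: 0.085
```

```bash
python3 st.py
```

```text
{'time_s': np.float64(9.2), 'eef_pos': array([530.71, 126.13, 141.27]), 'force': array([-0.39, -0.28,  1.67]), 'torque': array([-0.12,  0.16,  0.09]), 'opening': np.float64(0.09)}
shift mm [-0.   -0.15  0.21] yaw 10.08
```

>>> {"name": "arm_command", "arguments": {
  "plan": [
    [0.15, 0, 0, 0, 1],
    [0.3, 0, 0, -0.1, 1],
    [0.45, 0, 0, -0.2, 1],
    [0.6, 0, 0, -0.3, 1],
    [0.65, 0, 0, -0.31, 1],
    [0.7, 0, 0, -0.31, 1],
    [0.7, 0, 0, -0.31, 1]
  ]
}}

```text
time_s: 9.78
eef_pos: [531.1, 126.3, 135.0]
tcp_rot: [[0.001, 0.884, 0.467], [0.0, 0.467, -0.884], [-1.0, 0.001, 0.0]]
force: [-2.0, -1.7, 9.5]
opening: 0.082
```

```bash
python3 st.py
```

```text
{'time_s': np.float64(9.78), 'eef_pos': array([531.11, 126.26, 134.98]), 'force': array([-1.96, -1.7 ,  9.52]), 'torque': array([-0.06,  0.44, -0.01]), 'opening': np.float64(0.08)}
shift mm [-0.   -0.62  0.08] yaw 27.81
```

>>> {"name": "arm_command", "arguments": {
  "plan": [
    [-0.05, -0.04, 0, -0.1, 1],
    [-0.05, -0.04, 0, -0.2, 1],
    [-0.05, -0.04, 0, -0.26, 1],
    [-0.05, -0.04, 0, -0.29, 1],
    [0, -0.04, 0, -0.31, 1],
    [0.1, -0.04, 0, -0.31, 1],
    [0.2, -0.04, 0, -0.31, 1]
  ]
}}

```text
time_s: 10.37
eef_pos: [531.0, 126.1, 132.5]
tcp_rot: [[0.002, 0.701, 0.713], [0.0, 0.713, -0.701], [-1.0, 0.001, 0.001]]
force: [2.2, 0.5, 2.8]
opening: 0.082
```

```bash
python3 st.py
```

```text
{'time_s': np.float64(10.37), 'eef_pos': array([531.04, 126.14, 132.46]), 'force': array([2.16, 0.47, 2.78]), 'torque': array([ 0.09, -0.36,  0.02]), 'opening': np.float64(0.08)}
shift mm [-0.   -0.48 -0.14] yaw 45.51
```

Second pin gave too. Now down to home while returning the twist to zero.

>>> {"name": "arm_command", "arguments": {
  "plan": [
    [0.15, 0, 0, 0, 1],
    [0.3, 0, 0, 0.1, 1],
    [0.45, 0, 0, 0.2, 1],
    [0.6, 0, 0, 0.31, 1],
    [0.75, 0, 0, 0.31, 1],
    [0.85, 0, 0, 0.31, 1],
    [0.9, 0, 0, 0.31, 1],
    [0.9, 0, 0, 0.31, 1]
  ]
}}

```text
time_s: 11.03
eef_pos: [530.4, 126.1, 124.8]
tcp_rot: [[0.0, 0.883, 0.469], [0.0, 0.469, -0.883], [-1.0, 0.0, 0.0]]
force: [-4.9, -0.4, 20.1]
opening: 0.08
```

```bash
python3 st.py
```

```text
{'time_s': np.float64(11.03), 'eef_pos': array([530.44, 126.07, 124.85]), 'force': array([-4.88, -0.43, 20.06]), 'torque': array([-0.14,  0.82,  0.01]), 'opening': np.float64(0.08)}
shift mm [0.   0.06 0.23] yaw 27.96
```

>>> {"name": "arm_command", "arguments": {
  "plan": [
    [-0.1, -0.03, 0, 0, 1],
    [-0.1, -0.03, 0, 0, 1],
    [-0.1, -0.03, 0, 0, 1]
  ]
}}

```text
time_s: 11.28
eef_pos: [530.2, 125.9, 124.9]
tcp_rot: [[0.001, 0.883, 0.468], [0.0, 0.468, -0.883], [-1.0, 0.001, 0.0]]
force: [-2.0, 1.2, 11.1]
opening: 0.082
```

```bash
python3 -c "
from go import *
look('p7',(310,135,360,185),(110,150,210,250));err()"
```

```text
{'time_s': np.float64(11.383), 'joint_positions': array([ 1.21070e+01,  2.74860e+01,  1.07982e+02,  1.20000e-02,
        4.44990e+01, -1.58330e+01]), 'eef_pos': array([530.25 , 125.956, 124.928]), 'tcp_rot': array([[ 0.001,  0.884,  0.468],
       [ 0.   ,  0.468, -0.884],
       [-1.   ,  0.001,  0.   ]]), 'force': array([-2.201,  1.687, 10.421]), 'torque': array([0.115, 0.233, 0.067]), 'opening': np.float64(0.083)}
shift mm [0.   0.28 0.21] yaw 27.93
```

View pics/p7.png

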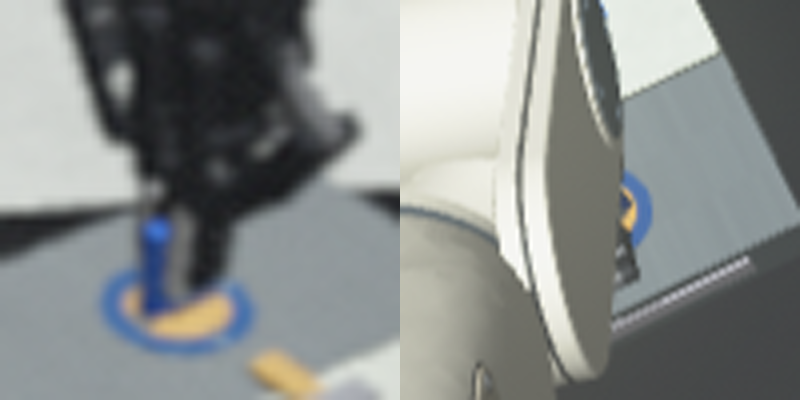

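>>> {"name": "arm_command", "arguments": {
  "plan": [
    [0, 0, 0, 0.1, 1],
    [0, 0, 0, 0.2, 1],
    [0, 0, 0, 0.3, 1],
    [0, 0, 0, 0.4, 1],
    [0, 0, 0, 0.5, 1],
    [0, 0, 0, 0.6, 1],
    [0, 0, 0, 0.7, 1],
    [0, 0, 0, 0.8, 1]
  ]
}}

```text
time_s: 12.05
eef_pos: [530.3, 126.1, 124.9]
tcp_rot: [[0.001, 0.95, -0.312], [0.0, -0.312, -0.95], [-1.0, 0.0, -0.001]]
force: [-1.9, 1.4, 11.6]
opening: 0.083
```

```bash
python3 st.py
```

```text
{'time_s': np.float64(12.05), 'eef_pos': array([530.3 , 126.07, 124.94]), 'force': array([-1.89,  1.42, 11.58]), 'torque': array([0.18, 0.31, 0.13]), 'opening': np.float64(0.08)}
shift mm [0.   0.33 0.06] yaw -18.18
```

>>> {"name": "arm_command", "arguments": {
  "plan": [
    [0, 0, 0, 0.1, 1],
    [0, 0, 0, 0.2, 1],
    [0, 0, 0, 0.3, 1],
    [0, 0, 0, 0.4, 1],
    [0, 0, 0, 0.5, 1],
    [0, 0, 0, 0.6, 1],
    [0, 0, 0, 0.7, 1],
    [0, 0, 0, 0.78, 1]
  ]
}}

```text
time_s: 12.72
eef_pos: [530.0, 126.4, 124.9]
tcp_rot: [[-0.0, 0.456, -0.89], [0.001, -0.89, -0.456], [-1.0, -0.001, -0.0]]
force: [-2.6, 3.2, 12.0]
opening: 0.08
```

```bash
python3 st.py
```

```text
{'time_s': np.float64(12.72), 'eef_pos': array([529.96, 126.41, 124.92]), 'force': array([-2.63,  3.17, 11.95]), 'torque': array([0.69, 0.41, 0.12]), 'opening': np.float64(0.08)}
shift mm [-0.    0.74 -0.33] yaw -62.88
```

>>> {"name": "arm_command", "arguments": {
  "plan": [
    [0, 0.03, 0, 0.05, 1],
    [0, 0.05, 0, 0.1, 1],
    [0, 0.05, 0, 0.12, 1],
    [0, 0.05, 0, 0.12, 1],
    [0, 0.05, 0, 0.12, 1]
  ]
}}

```text
time_s: 13.13
eef_pos: [530.0, 126.4, 124.9]
tcp_rot: [[-0.0, 0.351, -0.937], [0.001, -0.937, -0.351], [-1.0, -0.002, -0.0]]
force: [-3.5, 4.8, 12.9]
opening: 0.084
```

```bash
python3 -c "
from go import *
look('p8',(310,135,360,185),(110,150,210,250));err()"
```

```text
{'time_s': np.float64(13.233), 'joint_positions': array([ 12.115,  27.487, 107.98 ,   0.124,  44.54 ,  81.503]), 'eef_pos': array([529.97 , 126.38 , 124.929]), 'tcp_rot': array([[-0.   ,  0.351, -0.937],
       [ 0.001, -0.937, -0.351],
       [-1.   , -0.002, -0.   ]]), 'force': array([-3.822,  4.886, 13.54 ]), 'torque': array([1.085, 0.671, 0.094]), 'opening': np.float64(0.081)}
shift mm [-0.    0.67 -0.42] yaw -69.48
```

View pics/p8.png

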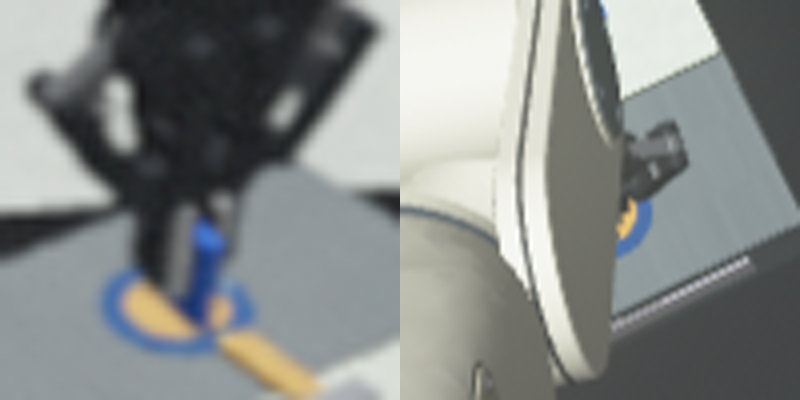

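```bash
python3 -c "
from go import *
P=[]
for n in('p7','p8'):
    s=pickle.load(open(n+'.pkl','rb'))['scene'];m=mask(s,(10,80,120),(28,255,255),(336,174,353,190))
    k=max(cv2.findContours(m,0,1)[0],key=cv2.contourArea).reshape(-1,2);w=cast(s,k,106.5)[:,:2]
    u=w@[np.cos(.485),np.sin(.485)];print(n,len(k),m.sum()//255,u.min(),u.max())"
```

```text
p7 14 29 575.5720986339261 596.759103212638
p8 22 42 559.6967511136754 596.759103212638
```

>>> {"name": "arm_command", "arguments": {
  "plan": [
    [0, 0, 0, 0.03, 1],
    [0, 0, 0, 0.03, 1],
    [0, 0, 0, 0.03, 1]
  ]
}}

```text
time_s: 13.48
eef_pos: [530.0, 126.4, 124.9]
tcp_rot: [[-0.0, 0.322, -0.947], [0.001, -0.947, -0.322], [-1.0, -0.002, -0.0]]
force: [-2.9, 6.0, 11.9]
opening: 0.083
```

```bash
python3 st.py
```

```text
{'time_s': np.float64(13.48), 'eef_pos': array([529.95, 126.4 , 124.92]), 'force': array([-2.89,  6.02, 11.9 ]), 'torque': array([1.17, 0.63, 0.1 ]), 'opening': np.float64(0.08)}
shift mm [-0.    0.68 -0.45] yaw -71.2
```

Bolt drawn by 15.9 mm, key home with a steady push of about 12 N; handing in.

```bash
python3 -c "
from rig import bot
print(bot.finish_job())"; python3 st.py
```

```text
the job is handed in; nothing more can be done
None
the job is handed in; nothing more can be done
```

I drew the blue key straight up out of the rack and pushed it into the lock. A clockwise twist freed the first pin and an anticlockwise twist freed the second. I pressed the key home, turned it about 1.73 rad clockwise, and handed the job in at 13.5 s with it still held.

**Last checks**
- **Depth:** the tool height put the shoulder on the lock face, within about 0.1 mm, before and after the turn. That assumes the key did not slip in the fingers.
- **Position and push:** the tool stood within 1 mm of the lock axis, pressing down with about 12 N. The fingers were stopped on the key head.
- **Bolt:** the scene camera showed it drawn about 15.9 mm (16 mm is full travel). I measured that just before a last 0.03 rad of turn.

**Not confirmed, or disagreed**
- **Stop:** the turning torque stayed near 0.1 N m, with no clear rise at the stop. The quarter turn rests on the bolt travel and the tool's angle.
- **Sideways load:** about 6 N sideways and 1.3 N m of moment remained at the wrist.
- **Cameras:** the two camera views disagreed by a few millimetres. I went mainly by the top view, corrected with close views and forces.
- **Bystanders:** I did not measure the other keys, bowl and model again at the end. My paths kept clear of them, and the two other keys stood undisturbed in the views right after the grasp.

I viewed 11 pictures, against about 8 planned and a limit of 12.

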